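Clear the upturned belt sander and lock it on

TASK

Get the bench sander going for hands-free sanding: first clear the branch piece off its belt into the empty cardboard tray, then squeeze the sander's trigger fully, press the lock-on button on the side of the grip fully in while the trigger is held, and ease off the trigger so that it stays locked on by itself. Leave the other things on the table where they are.

Things in the scene. Friction and masses are not known exactly. Their poses are not given: they have to be found in the camera images.
- sander: grey belt sander fixed upside down on a plywood base, belt facing up. Origin on the table; x runs from its rear grip to the belt, y to the left of that, z up. The black rear grip (66 mm wide, y -20 to 46 mm, top 83 mm up) spans x -90 to 95 mm; it carries trigger and button and, between them, a black upright wall (the cheek): x -33 to 33 mm, y -16 to 0 mm, top 121 mm up.
- belt_mid (a point): middle of the sander's flat belt, 150 mm (sander x) by 76 mm (y), 125 mm above the table; lies at sander x 178, y 12 mm.
- trigger_face (a point): centre of the top face of the trigger, a grey block 42 mm (x) by 40 mm (y) rising out of the rear grip, at sander x 0, y 22 mm, just left of the cheek; free on its +y side. The face looks up, 106 mm above the table when out, and sinks as the trigger is squeezed (pushed straight down). Moves with the trigger; axes as the sander's.
- trigger_block (a joint): trigger travel in m, straight down: 0 = out, 0.014 = stop. Sprung: 4 N at first to 10 N at the stop. The button goes in only while the trigger is over 0.0105 in. Locked and eased, the trigger stays at about 0.0095; not locked, it springs back to 0. Squeezing it again when locked lets the button pop out and unlocks it.
- button_face (a point): centre of the outer end of the lock-on button, a grey round plunger of 20 mm diameter sticking out 14 mm from the cheek's outer (-y) side, at sander x 0, y -30 mm when out, 108 mm above the table. Pressed level, along sander +y, towards the trigger. Moves with the button; axes as the sander's.
- button_plunger (a joint): button travel in m along sander +y: 0 = out, 0.010 = fully in. Sprung: 1.5 N to 3.5 N. With the trigger out it stops after 1 to 4 mm. Locked on, it stays in at about 0.010.
- branch: piece of branch, 110 mm long (its x), 40 mm wide (y) and high (z), 100 g, rounded bark top and sawn-flat underside; it lies on the belt on its flat. Origin at the centre of the underside.
- branch_mid (a point): middle of the branch piece, 20 mm above its underside.
- tray: empty open cardboard tray, 160 mm (x) by 200 mm (y), 45 mm high, walls and floor 5 mm thick, fixed on the table to the left or the right of the sander. Origin at the centre of its underside.
- glue_gun: bystander, loose: blue glue gun; leave alone
- screwdriver: bystander, loose: screwdriver; leave alone
- stub: bystander, loose: upright round wood stub; leave alone
- slice: bystander, loose: wood disc; leave alone
- ink_pad: bystander, loose: flat black box; leave alone

How it is judged:
On the way, in this order (a step that is already met when the one before it is completed fails the run):
1. the branch piece lies in the tray, let go, and the trigger is still out (x of branch_mid in the frame of tray between -0.07 and 0.07 m and y of branch_mid in the frame of tray between -0.09 and 0.09 m and z of branch_mid in the frame of tray below 0.045 m and linear speed of branch below 0.03 m/s and contact force between the fingers and branch below 0.1 N and value of joint trigger_block below 0.004 m), for 0.2 s.
2. the trigger is squeezed (more than 10.5 mm in) with the button still out (value of joint trigger_block above 0.0105 m and value of joint button_plunger below 0.004 m), for 0.1 s.
3. the button is pressed in (more than 8 mm) with the trigger held (value of joint trigger_block above 0.0085 m and value of joint button_plunger above 0.008 m), for 0.1 s.
At the end, for the whole second after the job is handed in: The branch piece rests inside the tray (its middle within 70 mm and 90 mm of the tray's centre along the tray's x and y, and below 45 mm). The trigger has eased back onto its lock and stays 8 to 11.2 mm in, with the button staying more than 7.5 mm in (x of branch_mid in the frame of tray between -0.07 and 0.07 m and y of branch_mid in the frame of tray between -0.09 and 0.09 m and z of branch_mid in the frame of tray below 0.045 m and linear speed of branch below 0.03 m/s and value of joint trigger_block between 0.008 and 0.0112 m and value of joint button_plunger above 0.0075 m); the robot touches nothing.
It fails at once if the trigger is squeezed (over 4 mm) before the branch piece is in the tray (value of joint trigger_block above 0.004 m and not (x of branch_mid in the frame of tray between -0.07 and 0.07 m and y of branch_mid in the frame of tray between -0.09 and 0.09 m and z of branch_mid in the frame of tray below 0.045 m)).
It fails at once if a bystander is shifted by more than 30 mm (distance of any of glue_gun, screwdriver, stub, slice, ink_pad from where it was at the start of the episode above 0.03 m).
It also fails if it takes over 56 s, if anything falls off the work surface, if the arm or the gripper's body presses on something with over 40 N, if the wrist force passes 120 N, or if a joint passes its speed limit or range.

ROBOT

A 6-joint arm with a two-finger parallel gripper is mounted at the origin on the work surface. World frame = base frame: x ahead of the robot, y to its left, z up, the work surface at z = 0. Lengths are in m, angles in rad, forces in N, time in s.
With the tool pointing down it reaches from about 0.225 to 0.875 m from the base axis. Payload 3.4 kg.
Tool frame: the origin (TCP) lies at the very end of the fingers, on their centre line; the grasp point (between the pads) lies 19 mm behind it; z points along the fingers, y is the line along which they close (so a half turn about z gives the same grasp; the last joint's range is limited). The gripper opens to 85 mm and grips with 20 to 120 N. Pads are 22 mm wide; open, the fingers measure 114 mm over their backs; the gripper's body (76 mm by 85 mm) begins 54 mm behind the grasp point. The pads swing forward as they close: fully open they stand 13 mm farther back than shut.
Start: joints at [-1.446, 0.276, 1.505, -0, 1.361, -0.121], TCP at [0.14, -0.558, 0.231] pointing down, gripper open.
Joint ranges: [-2.89, 2.89], [-0.75, 2.08], [0.22, 2.7], [-1.18, 4.32], [0.11, 2.71], [-2.7, 2.7]. Speed limits (rad/s): [2.57, 2.57, 3.14, 3.14, 3.14, 3.14].

INTERFACE

Orientations are given as a unit quaternion [w, x, y, z].
In Python, from rig import manip, eyes gives the robot as it stands.
- The arm moves only by the tool servo_tool, never from a script. Its argument "series" is text: rows parted by semicolons, each of 7 numbers parted by spaces: the shift along the tool's x, y, z in m, then the turn, a rotation vector about the tool's x, y, z in degrees, then the closure, from 0 (fully open) to 1 (shut). In form: dx dy dz ax ay az fingers; .... A call has 1 to 5 rows; each row is the pose to reach, as a shift and turn from the pose commanded when the call began, along the tool's axes at that moment; what a row does not reach only later rows make up. A row lasts 1/10 s, in which the tool goes at most 50 mm and 8.59 degrees, less where a joint would pass 70% of its speed; a pose out of reach is approached as far as the arm can. A call with a gripper value outside its range is refused whole. The fingers move at their own pace and stop on an object; "squeeze" is the grip in N (left out, the last holds). Time passes only in rows, so rows that repeat a pose let the fingers close. It gives the time, the measured TCP pose, the force, the opening and the grip force at its end, in the units of the state.
- manip.get_state(): the state, without advancing time (a new reading comes with each control period).
- eyes.get_image(name): name is "scene" or "side" or "wrist"; returns the picture (480x640x3 uint8, red, green, blue); there is no depth.
- eyes.camera_info(name): a dict with "fx", "fy", "cx", "cy" (pixels), "dist" ([k1, k2, p1, p2, k3] as OpenCV has them; the pictures are not rectified), "eye" and "orientation" of the camera in the world. Camera axes: x right, y down, z forward; pixel columns grow to the right and rows downward; lengths in m; the calibration is good to about 2 mm. A picture is of the moment at which its call begins: read the wrist's pose just before it. camera_info takes no time and is no camera call; for the wrist camera it gives the pose at the moment of the call.
- manip.sign_off(): hands the job in; it is judged then, once.
The state is a dict: "clock": time; "qpos": joint angles; "qd": joint speeds; "effort": joint torques, N m; "position": TCP position; "ee_rot": TCP orientation; "contact_force": force on the tool from outside, world axes, zero at the start; "moment": the same for the moment, N m; "width": finger opening in m; "gripper_force": force on a finger pad.
Only numpy, scipy, OpenCV 4.12 (cv2) and the standard library are available. Lean on these libraries where they do the work, as an engineer would, in place of code of your own. Each camera call takes 0.05 s, during which the arm holds its last target. There are 200 camera calls.

## Working session

There is one attempt and no reset: what is moved stays moved. The work goes in short steps, Python scripts to look and compute and a tool call to move; the robot and the scene stay as the last step left them, time stands still between calls to the robot, and variables do not carry over. Pictures are saved under pics/ and viewed, at most 10 in all, crops included, and the job is handed in when it is done.

Besides the shell and the picture viewer there is one more tool, called after ">>>" by a JSON object that holds its "fn" and its "kwargs", one argument or row to a line. servo_tool: Moves the arm, as the interface text tells. Its arguments: {"type":"object","properties":{"series":{"type":"string"},"squeeze":{"type":"number"}},"required":["series"]}

```bash
mkdir -p pics
python3 - <<'E'
from rig import manip, eyes
import cv2
print(manip.get_state())
for n in ("scene","side"):
    print(n,eyes.camera_info(n)); cv2.imwrite(f"pics/{n}0.png",eyes.get_image(n)[:,:,::-1])
E
```

```text
{'clock': 0.0, 'qpos': array([-1.44598941e+00,  2.76555467e-01,  1.50613329e+00,  2.00790260e-06,
        1.36073442e+00, -1.21015385e-01]), 'qd': array([-0.00119184, -0.00163951, -0.00082246,  0.00052323,  0.00018051,
       -0.00066266]), 'effort': array([ 1.01680867e-03, -4.16759455e+01, -2.45801353e+01, -3.10552459e-04,
        1.08214360e-02, -1.51231955e-06]), 'position': array([ 0.13984711, -0.55717279,  0.23046221]), 'ee_rot': array([-9.15263334e-04,  9.92455539e-01,  1.22601652e-01, -7.53434965e-07]), 'contact_force': array([-0.56649101, -1.40647393, -0.55153906]), 'moment': array([0.03683456, 0.03752192, 0.03429186]), 'gripper_force': 0.0, 'width': 0.08547294552806703}
scene {'fx': 551.5400988369278, 'fy': 551.5400988369278, 'cx': 330.11356148018564, 'cy': 237.72758866647516, 'dist': array([-0.15171174,  0.        ,  0.        ,  0.        ,  0.        ]), 'eye': array([ 1.13532865, -0.1499673 ,  1.04942961]), 'orientation': array([-0.23220193,  0.75844004,  0.57962238, -0.18678559])}
side {'fx': 485.5479327998141, 'fy': 485.5479327998141, 'cx': 322.73103602521553, 'cy': 242.57728799171073, 'dist': array([-0.11697127,  0.        ,  0.        ,  0.        ,  0.        ]), 'eye': array([ 0.50393979, -0.59802703,  0.83326473]), 'orientation': array([-0.33159441,  0.94338096,  0.00701512,  0.00531921])}
```

View pics/scene0.png

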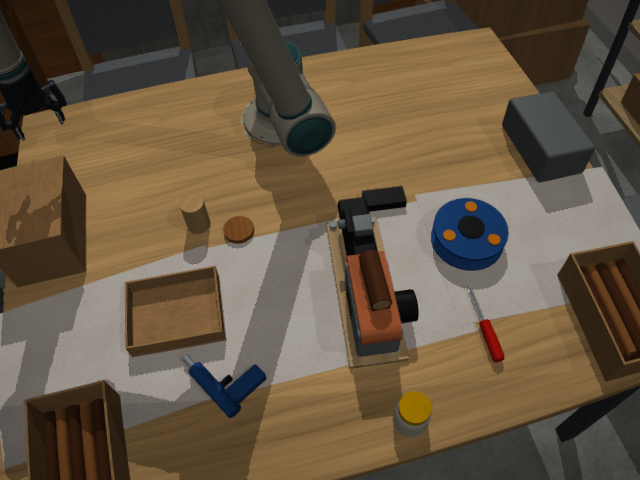

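View pics/side0.png

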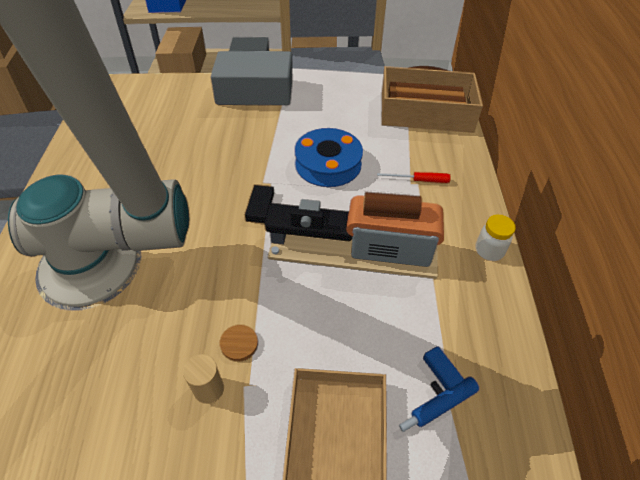

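The scene view shows the sander around (370,290) with its grip nearest the robot, the branch at (375,280), and the empty tray at (175,310). The side view has the trigger and button at about (307,215). I'll enlarge both.

Run:
```python
import cv2
a=cv2.imread("pics/scene0.png")[185:370,320:430]; b=cv2.imread("pics/side0.png")[175:285,240:450]
cv2.imwrite("pics/c1.png",cv2.resize(a[:150],None,fx=4,fy=4,interpolation=cv2.INTER_CUBIC))
cv2.imwrite("pics/c2.png",cv2.resize(b,None,fx=3.8,fy=3.8,interpolation=cv2.INTER_CUBIC))
```

```text
(no output)
```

View pics/c1.png

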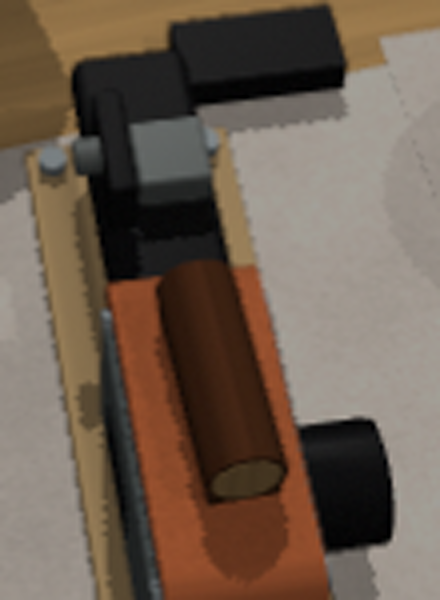

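View pics/c2.png

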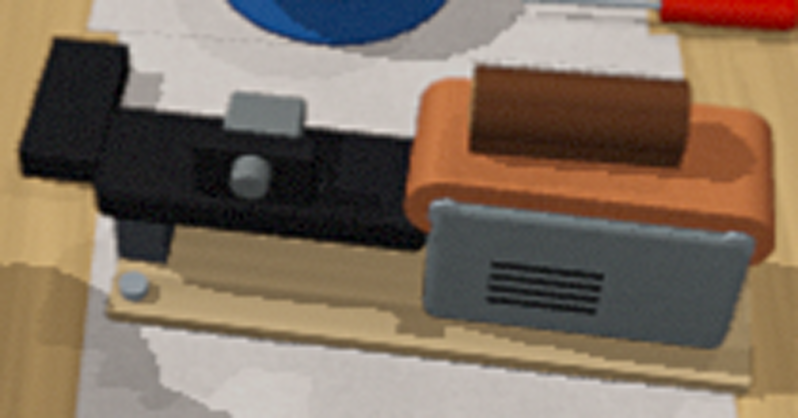

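```bash
cat > h.py <<'E'
import numpy as np, cv2
from scipy.spatial.transform import Rotation as R
from scipy.optimize import least_squares
from rig import manip, eyes
def proj(n,P):
    c=eyes.camera_info(n); q=c["orientation"]; r=R.from_quat(np.r_[q[1:],q[0]]).inv()
    K=np.array([[c["fx"],0,c["cx"]],[0,c["fy"],c["cy"]],[0,0,1]])
    return cv2.projectPoints(r.apply(np.atleast_2d(P)-c["eye"]),np.zeros(3),np.zeros(3),K,c["dist"])[0][:,0]
def place(p,L,z0=0): return R.from_euler("z",p[2]).apply(np.array(L)/1000)+[p[0],p[1],z0]
def fit(obs,p0,z0=0):
    f=lambda p: np.concatenate([(proj(n,place(p,[l for l,_ in o],z0))-np.array([u for _,u in o])).ravel() for n,o in obs.items()])
    s=least_squares(f,p0,loss="soft_l1"); print(s.x.round(4),np.degrees(s.x[2]).round(2)); print(f(s.x).reshape(-1,2).round(1).tolist()); return s.x
E
python3 - <<'E'
from h import *
a=lambda x,y:(320+x/4,185+y/4); b=lambda x,y:(240+x/3.8,175+y/3.8)
s=fit({"scene":[((-21,42,106),a(203,118)),((21,42,106),a(209,177)),((0,-30,108),a(80,155)),((33,0,121),a(133,188)),((33,-16,121),a(107,190)),((-33,-16,121),a(97,90))],
 "side":[((-21,42,106),b(230,93)),((21,42,106),b(303,97)),((0,-30,108),b(247,178))]},[.4,.1,0])
fit({"scene":[((55,-20,0),a(212,500)),((55,20,0),a(285,485))],"side":[((-55,-20,0),b(470,150)),((55,-20,0),b(683,165))]},[.55,.1,0],.125)
print("belt_mid",place(s,[[178,12,125]]),"trig",place(s,[[0,22,106]]),"btn",place(s,[[0,-30,108]]))
fit({"scene":[((-80,-100,45),(125,283)),((-80,100,45),(216,268)),((80,100,45),(223,334)),((80,-100,45),(129,349))],
 "side":[((-80,100,45),(294,370)),((80,100,45),(386,374))]},[.5,-.35,0])
print(manip.get_state()["clock"])
E
```

```text
[ 0.4776  0.0605 -0.1628] -9.33
[[-0.3, -1.0], [1.0, 0.1], [-1.9, 0.0], [1.0, -0.4], [-0.2, -0.2], [-1.3, -0.3], [1.0, -2.3], [1.7, -0.7], [-0.4, 1.8]]
[ 0.6429  0.0586 -0.0538] -3.08
[[-0.6, 1.2], [1.8, 0.8], [-0.9, 0.4], [-1.1, -0.2]]
belt_mid [[0.65520901 0.04348063 0.125     ]] trig [[0.4811838  0.08220047 0.106     ]] btn [[0.4727551  0.03088812 0.108     ]]
[ 0.5391 -0.3468 -0.0479] -2.74
[[-0.9, -0.7], [-1.1, -2.7], [-0.2, -2.5], [-3.9, 0.8], [1.0, -3.4], [1.1, -2.1]]
0.1
```

>>> {"fn": "servo_tool", "kwargs": {
  "series": "0.0375 -0.028 -0.004 0 0 0 0; 0.075 -0.056 -0.008 0 0 0 0; 0.1125 -0.084 -0.012 0 0 0 0; 0.15 -0.112 -0.016 0 0 0 0; 0.1875 -0.14 -0.02 0 0 0 0"
}}

```text
clock: 0.6
position: [0.2884, -0.3745, 0.2511]
ee_rot: [-0.0, 0.992, 0.122, 0.0]
contact_force: [1.5, 0.7, -0.2]
width: 0.0851
gripper_force: 0.0
```

>>> {"fn": "servo_tool", "kwargs": {
  "series": "0.0375 -0.028 0 0 0 0 0; 0.075 -0.056 0 0 0 0 0; 0.1125 -0.084 0 0 0 0 0; 0.15 -0.112 0 0 0 0 0; 0.1875 -0.14 0 0 0 0 0"
}}

```text
clock: 1.1
position: [0.4362, -0.1931, 0.2511]
ee_rot: [0.0, 0.992, 0.123, -0.0]
contact_force: [0.1, -0.1, 0.2]
width: 0.0854
gripper_force: 0.0
```

>>> {"fn": "servo_tool", "kwargs": {
  "series": "0.0375 -0.028 0 0 0 0 0; 0.075 -0.056 0 0 0 0 0; 0.1 -0.076 0 0 0 0 0; 0.12 -0.09 0 0 0 8 0; 0.12 -0.09 0 0 0 16 0"
}}

```text
clock: 1.6
position: [0.5316, -0.0757, 0.2506]
ee_rot: [-0.001, 1.0, -0.018, 0.0]
contact_force: [-1.0, -0.3, -0.4]
width: 0.0851
gripper_force: 0.0
```

```bash
cat >> h.py <<'E'
def pose():
    s=manip.get_state(); q=s["ee_rot"]; return s["position"],R.from_quat(np.r_[q[1:],q[0]]),s
def down(psi): # tool down, tool x at world yaw psi (deg)
    return R.from_euler("z",psi,degrees=True)*R.from_euler("x",180,degrees=True)
def delta(pt,rt):
    p,r,s=pose(); print("shift",r.inv().apply(np.array(pt)-p).round(4),"turn",np.degrees((r.inv()*rt).as_rotvec()).round(2))
E
python3 - <<'E'
from h import *
p,r,s=pose(); print(s["clock"],p,r.as_matrix()[:,0]); 
print(eyes.camera_info("wrist")); cv2.imwrite("pics/w1.png",eyes.get_image("wrist")[:,:,::-1])
delta([.643,.0586,.25],down(-3))
E
```

```text
1.6 [ 0.53164249 -0.07569791  0.25055889] [ 9.99372755e-01 -3.54132294e-02 -1.28860774e-05]
{'fx': 389.81940773817627, 'fy': 389.81940773817627, 'cx': 323.7098825381567, 'cy': 243.53247668440014, 'dist': array([-0.08706397,  0.        ,  0.        ,  0.        ,  0.        ]), 'eye': array([ 0.5982734 , -0.07712926,  0.39312941]), 'orientation': array([-0.09172271, -0.68799635,  0.71362021,  0.09483752])}
shift [ 0.1069 -0.1398  0.0005] turn [-0.03  0.07  0.72]
```

View pics/w1.png

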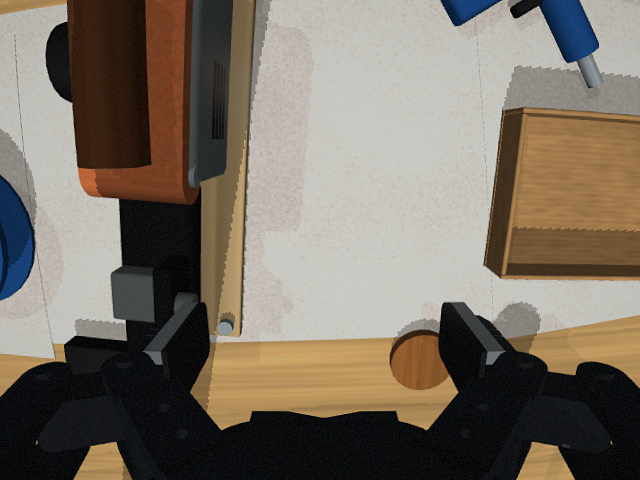

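The wrist view shows the branch at the left edge, (110,80), and the trigger at (133,293). I'll centre over the sander for a better look.

>>> {"fn": "servo_tool", "kwargs": {
  "series": "0.01 -0.04 0 0 0 0 0; 0.02 -0.08 0 0 0 0 0; 0.03 -0.12 0 0 0 0 0; 0.033 -0.137 0 0 0 0.7 0; 0.033 -0.137 0 0 0 0.7 0"
}}

```text
clock: 2.15
position: [0.5675, 0.0594, 0.2507]
ee_rot: [-0.0, 1.0, -0.02, -0.0]
contact_force: [0.3, -0.2, -0.2]
width: 0.0853
gripper_force: 0.0
```

Run:
```python
from h import *
p,r,s=pose(); print(s["clock"],p,r.as_matrix()[:,0]); 
c=eyes.camera_info("wrist"); print(c["eye"],c["orientation"]); im=eyes.get_image("wrist")[:,:,::-1]; cv2.imwrite("pics/w2.png",im)
S=[.4776,.0605,-.1628]; B=[.6429,.0586,-.0538]
for n,q in dict(trig=place(S,[[-21,42,106],[21,42,106],[21,2,106],[-21,2,106]]),btn=place(S,[[0,-30,108]]),cheek=place(S,[[33,0,121],[33,-16,121],[-33,-16,121],[-33,0,121]]),br=place(B,[[55,20,0],[55,-20,0],[-55,-20,0],[-55,20,0]],.125)).items(): print(n,proj("wrist",q).round().tolist())
```

```text
2.15 [0.56751664 0.05939885 0.25074387] [ 9.99170149e-01 -4.07203851e-02 -9.29078074e-04]
[0.63425218 0.05774746 0.39324433] [-0.09208683 -0.68601648  0.71543831  0.09512845]
trig [[273.0, 352.0], [277.0, 307.0], [327.0, 312.0], [320.0, 358.0]]
btn [[362.0, 340.0]]
cheek [[331.0, 307.0], [352.0, 309.0], [341.0, 383.0], [321.0, 381.0]]
br [[288.0, 36.0], [351.0, 37.0], [347.0, 207.0], [289.0, 206.0]]
```

View pics/w2.png

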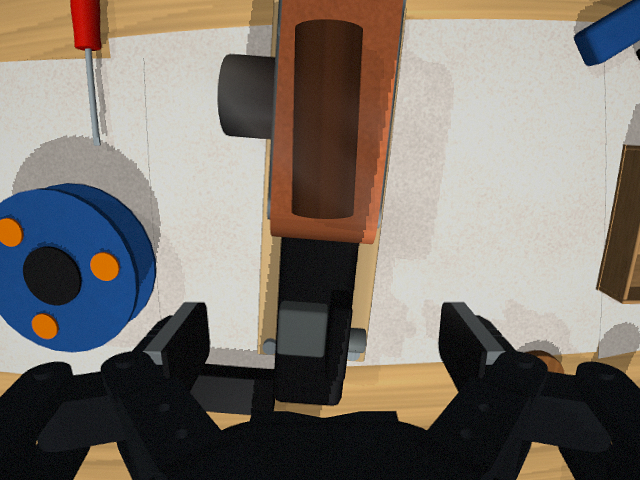

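The wrist view shows the branch ridge from (329,20) to (324,218), and the trigger face from about (280,303) to (324,356). I'll refit using these points.

Run:
```python
from h import *
a=lambda x,y:(320+x/4,185+y/4); b=lambda x,y:(240+x/3.8,175+y/3.8)
sc=[((-21,42,106),a(203,118)),((21,42,106),a(209,177)),((0,-30,108),a(80,155)),((33,0,121),a(133,188)),((33,-16,121),a(107,190)),((-33,-16,121),a(97,90))]
sd=[((-21,42,106),b(230,93)),((21,42,106),b(303,97)),((0,-30,108),b(247,178))]
w=[((-21,42,106),(278,355)),((21,42,106),(281,302)),((0,-30,108),(364,341))]
s=fit({"wrist":w},[.4776,.0605,-.16])
s=fit({"scene":sc,"side":sd,"wrist":w},[.4776,.0605,-.16])
print("btn",place(s,[[0,-30,108]]))
B=fit({"wrist":[((55,0,40),(329,20)),((-55,0,40),(324,218))],"scene":[((55,-20,0),a(212,500)),((55,20,0),a(285,485))],"side":[((-55,-20,0),b(470,150)),((55,-20,0),b(683,165))]},[.64,.058,-.05],.125)
delta([B[0],B[1],.19],down(np.degrees(B[2])))
delta([B[0],B[1],.13],down(np.degrees(B[2])))
im=cv2.imread("pics/w2.png")[285:395,255:400]; cv2.imwrite("pics/c3.png",cv2.resize(im,None,fx=5,fy=5,interpolation=cv2.INTER_CUBIC))
```

```text
[ 0.4769  0.0573 -0.1578] -9.04
[[-1.2, -1.8], [-0.1, 5.4], [2.1, -0.1]]
[ 0.4773  0.0585 -0.161 ] -9.22
[[-1.3, -0.9], [0.0, 0.2], [-2.8, 0.1], [0.1, -0.3], [-1.1, -0.1], [-2.2, -0.3], [0.7, -1.6], [1.5, 0.0], [-0.5, 2.6], [-2.7, -2.2], [-1.5, 5.0], [0.7, -0.3]]
btn [[0.47246213 0.02887796 0.108     ]]
[ 0.6421  0.0542 -0.0627] -3.59
[[-1.1, -0.8], [-0.1, 0.7], [-3.3, 1.3], [-0.8, 1.1], [-1.3, 1.9], [-1.3, 1.6]]
shift [0.075  0.0005 0.0607] turn [0.04 0.06 1.18]
shift [0.0751 0.0004 0.1207] turn [0.04 0.06 1.18]
```

View pics/c3.png

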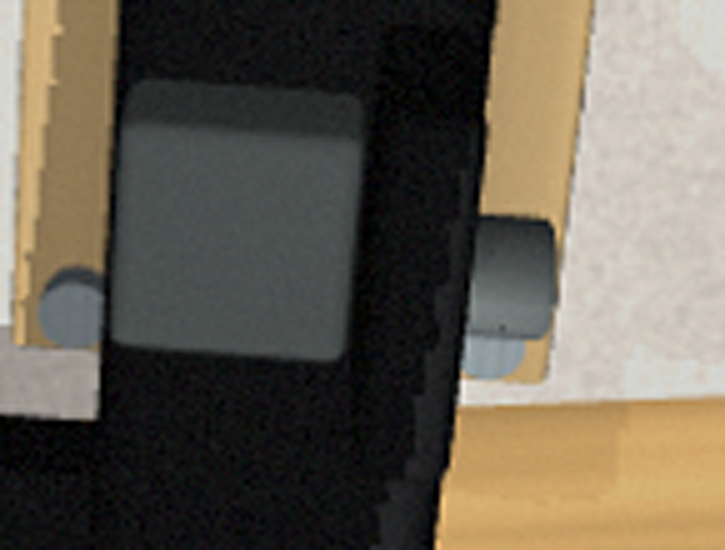

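The enlarged crop shows the top face corners at (279,309), (327,312.5), (278,353) and (324,356.5), and the button end at (365.6,340). I'll refit with these and go for the branch.

Run:
```python
from h import *
w=[((-21,42,106),(278,353)),((21,42,106),(279,309.4)),((21,2,106),(327.4,312.6)),((-21,2,106),(324,356.6)),((0,-30,108),(365.6,340.4))]
s=fit({"wrist":w},[.4776,.0605,-.16])
```

```text
[ 0.4772  0.0581 -0.1258] -7.21
[[-1.4, 1.4], [-0.0, -0.8], [1.2, -0.2], [0.3, 1.4], [-0.2, -0.8]]
```

>>> {"fn": "servo_tool", "kwargs": {
  "series": "0.035 0 0.01 0 0 1.2 0; 0.065 0.0005 0.03 0 0 1.2 0; 0.075 0.0005 0.06 0 0 1.2 0; 0.075 0.0005 0.09 0 0 1.2 0; 0.075 0.0005 0.11 0 0 1.2 0",
  "squeeze": 30
}}

```text
clock: 2.7
position: [0.6413, 0.0513, 0.1385]
ee_rot: [0.001, 0.999, -0.034, -0.002]
contact_force: [0.3, 0.0, 1.2]
width: 0.0855
gripper_force: 0.0
```

>>> {"fn": "servo_tool", "kwargs": {
  "series": "0 0 0.01 0 0 0 0; 0 0 0.01 0 0 0 0.6; 0 0 0.01 0 0 0 0.8; 0 0 0.01 0 0 0 0.8; 0 0 0.01 0 0 0 0.8"
}}

```text
clock: 3.2
position: [0.6436, 0.0533, 0.1332]
ee_rot: [0.0, 0.999, -0.033, 0.002]
contact_force: [-0.7, -0.3, 3.8]
width: 0.0389
gripper_force: 30.8
```

>>> {"fn": "servo_tool", "kwargs": {
  "series": "0 0 -0.03 0 0 0 0.8; 0 0 -0.07 0 0 0 0.8; -0.003 0.02 -0.11 0 0 0 0.8; -0.01 0.06 -0.12 0 0 0 0.8; -0.02 0.105 -0.12 0 0 0 0.8"
}}

```text
clock: 3.7
position: [0.6172, -0.0502, 0.2552]
ee_rot: [0.001, 0.999, -0.032, 0.004]
contact_force: [-0.1, -0.5, -1.6]
width: 0.0389
gripper_force: 30.6
```

>>> {"fn": "servo_tool", "kwargs": {
  "series": "-0.01 0.045 0 0 0 0 0.8; -0.02 0.09 0 0 0 0 0.8; -0.03 0.135 0 0 0 0 0.8; -0.04 0.18 0 0 0 0 0.8; -0.05 0.225 0 0 0 0 0.8"
}}

```text
clock: 4.2
position: [0.5499, -0.2727, 0.2521]
ee_rot: [0.0, 0.999, -0.033, 0.001]
contact_force: [0.5, 0.1, -0.4]
width: 0.0386
gripper_force: 30.6
```

Run:
```python
from h import *
p,r,s=pose(); print(s["clock"],p,s["width"],s["gripper_force"]); 
print(proj("wrist",place([.539,-.347,-.048],[[-80,-100,45],[-80,100,45],[80,100,45],[80,-100,45]])).round())
cv2.imwrite("pics/w3.png",eyes.get_image("wrist")[:,:,::-1]); delta([.539,-.347,.25],down(-2.7)); delta([.539,-.347,.02],down(-2.7))
```

```text
4.2 [ 0.54992955 -0.27271358  0.2521282 ] 0.03863992664434813 30.56082844734192
[[503. 298.]
 [300. 303.]
 [293. 132.]
 [519. 131.]]
shift [-0.0039  0.0663  0.0025] turn [ 0.55  0.07 -1.38]
shift [-0.0037  0.0641  0.2325] turn [ 0.55  0.07 -1.38]
```

View pics/w3.png

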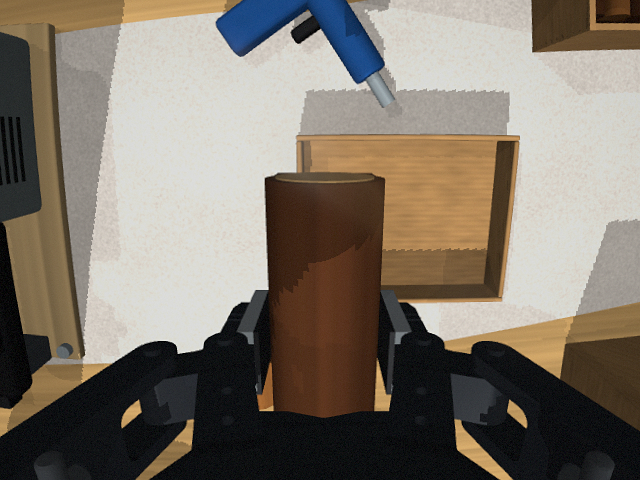

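The branch is held straight, and the tray rim corners at (297,135), (519,137) and (502,299) match the prediction. Now placing it.

>>> {"fn": "servo_tool", "kwargs": {
  "series": "-0.002 0.035 0 0 0 -1 0.8; -0.004 0.064 0.02 0 0 -1 0.8; -0.004 0.065 0.06 0 0 -1 0.8; -0.004 0.065 0.105 0 0 -1 0.8; -0.004 0.065 0.15 0 0 -1 0.8"
}}

```text
clock: 4.75
position: [0.5426, -0.3362, 0.1009]
ee_rot: [0.001, 1.0, -0.025, 0.001]
contact_force: [0.9, 0.3, -1.8]
width: 0.0387
gripper_force: 30.8
```

>>> {"fn": "servo_tool", "kwargs": {
  "series": "0 0 0.035 0 0 0 0.8; 0 0 0.065 0 0 0 0.8; 0 0 0.08 0 0 0 0.8; 0 0 0.08 0 0 0 0.8; 0 0 0.08 0 0 0 0.3"
}}

```text
clock: 5.25
position: [0.543, -0.336, 0.0221]
ee_rot: [0.0, 1.0, -0.024, 0.0]
contact_force: [-0.3, 0.4, -0.5]
width: 0.0521
gripper_force: 0.0
```

>>> {"fn": "servo_tool", "kwargs": {
  "series": "0 0 0 0 0 0 0; 0 0 0 0 0 0 0; 0 0 -0.01 0 0 0 0; 0 0 -0.05 0 0 0 0; 0 0 -0.1 0 0 0 0"
}}

```text
clock: 5.75
position: [0.5411, -0.3348, 0.1214]
ee_rot: [-0.001, 1.0, -0.025, -0.002]
contact_force: [1.1, -1.2, -0.1]
width: 0.0854
gripper_force: 0.0
```

>>> {"fn": "servo_tool", "kwargs": {
  "series": "0 0 -0.045 0 0 0 0; 0 0 -0.09 0 0 0 0; 0 -0.03 -0.12 0 0 0 0; 0 -0.07 -0.13 0 0 0 0; 0 -0.07 -0.13 0 0 0 0"
}}

```text
clock: 6.25
position: [0.5466, -0.262, 0.2561]
ee_rot: [0.0, 1.0, -0.023, 0.003]
contact_force: [0.2, -0.2, -0.2]
width: 0.0858
gripper_force: 0.0
```

Run:
```python
from h import *
p,r,s=pose(); print(s["clock"],p,s["width"]); cv2.imwrite("pics/w4.png",eyes.get_image("wrist")[:,:,::-1])
delta([.56,.06,.25],down(-8))
```

```text
6.25 [ 0.54663268 -0.26198853  0.25608669] 0.08575484623027656
shift [-0.0013 -0.3244  0.0038] turn [ 0.1  -0.24  5.34]
```

View pics/w4.png

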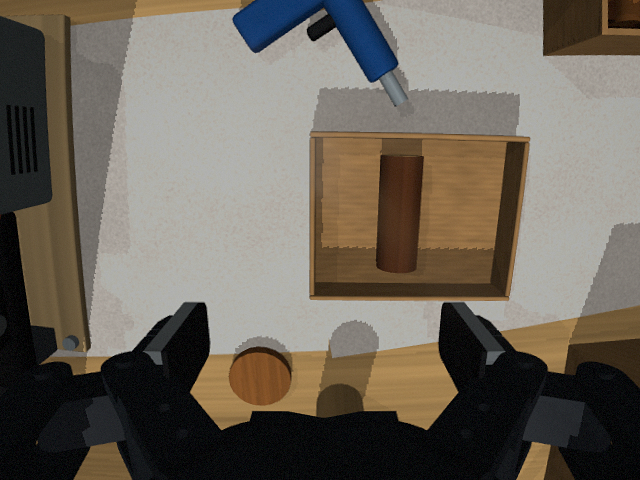

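The branch lies inside the tray at (400,213). On to the trigger, with the gripper straddling the cheek.

>>> {"fn": "servo_tool", "kwargs": {
  "series": "-0.012 -0.044 0 0 0 0 0; -0.024 -0.088 0 0 0 0 0.2; -0.037 -0.132 0 0 0 0 0.4; -0.05 -0.176 0 0 0 0 0.46; -0.062 -0.22 0 0 0 0 0.46"
}}

```text
clock: 6.8
position: [0.4939, -0.0424, 0.2513]
ee_rot: [0.0, 1.0, -0.025, 0.0]
contact_force: [0.8, 0.5, -0.3]
width: 0.0464
gripper_force: 0.0
```

>>> {"fn": "servo_tool", "kwargs": {
  "series": "-0.012 -0.044 0 0 0 3 0.46; -0.0235 -0.085 0 0 0 5.8 0.46; -0.0235 -0.085 0.02 0 0 5.8 0.46; -0.0235 -0.085 0.04 0 0 5.8 0.46; -0.0235 -0.085 0.04 0 0 5.8 0.46"
}}

```text
clock: 7.3
position: [0.4734, 0.0429, 0.2091]
ee_rot: [0.0, 0.997, -0.075, -0.003]
contact_force: [0.3, -1.3, -0.8]
width: 0.046
gripper_force: 0.0
```

Run:
```python
from h import *
p,r,s=pose(); print(s["clock"],p,s["width"],r.as_matrix()[:,0],s["contact_force"])
print(proj("wrist",p))
for yaw in (-7.2,-9.2): delta(place([.4772,.0582,np.radians(yaw)],[[0,-12,0]])[0]+[0,0,.12],down(-8.3))
```

```text
7.3 [0.47339027 0.04286799 0.20912214] 0.046030597979008436 [ 0.98877028 -0.14934866 -0.00532169] [ 0.34044139 -1.31844278 -0.81816872]
[[326.23795703 311.05823431]]
shift [ 0.0022 -0.0038  0.0891] turn [ 0.07  0.31 -0.29]
shift [ 0.0018 -0.0038  0.0891] turn [ 0.07  0.31 -0.29]
```

>>> {"fn": "servo_tool", "kwargs": {
  "series": "0.002 -0.003 0.02 0 0 0 0.46; 0.002 -0.003 0.05 0 0 0 0.46; 0.002 -0.003 0.08 0 0 0 0.46; 0.002 -0.003 0.09 0 0 0 0.46; 0.002 -0.003 0.09 0 0 0 0.46"
}}

```text
clock: 7.8
position: [0.4774, 0.0451, 0.1207]
ee_rot: [0.0, 0.997, -0.076, -0.001]
contact_force: [0.5, -0.3, -1.1]
width: 0.0464
gripper_force: 0.0
```

Run:
```python
from h import *
p,r,s=pose(); print(s["clock"],p,s["width"],r.as_matrix()[:,0],s["contact_force"])
a=eyes.get_image("side")[165:265,240:370,::-1]; b=eyes.get_image("wrist")[230:430,210:450,::-1]
k=cv2.INTER_CUBIC
A=cv2.resize(a,(390,300),interpolation=k); B=cv2.resize(b,(390,325),interpolation=k); c=eyes.get_image("scene")[190:290,325:425,::-1]; C=cv2.resize(c,(325,325),interpolation=k)
im=np.zeros((325,800,3),np.uint8); im[:300,:390]=A; im[:,400:790]=B
im2=np.zeros((260,800,3),np.uint8); im2[:,:260]=cv2.resize(C,(260,260)); cv2.imwrite("pics/m.png",np.vstack([im,im2]))
```

```text
7.8 [0.47736745 0.04510862 0.12067288] 0.046372226301177405 [ 0.98857917 -0.15068204 -0.00247941] [ 0.45337921 -0.29257949 -1.09129389]
```

View pics/m.png

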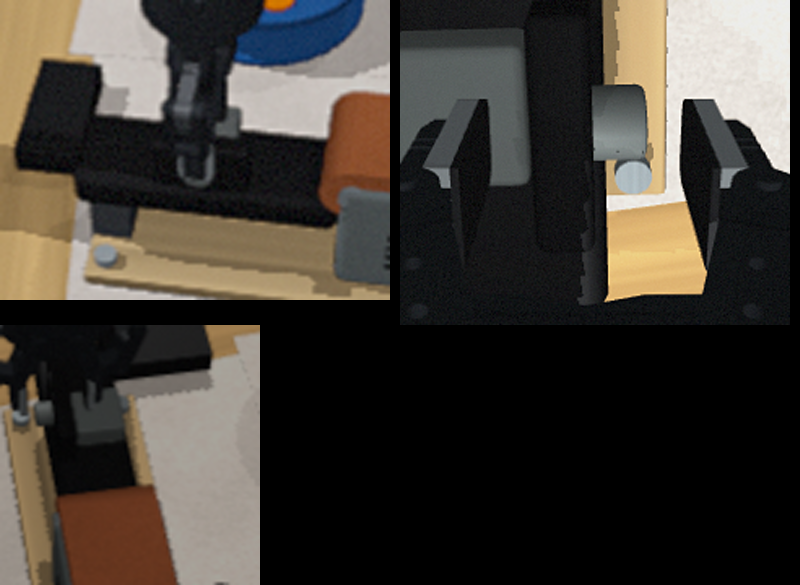

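The wrist part of the montage shows finger 1's inner edge at (490,140), over the trigger and clear of the cheek. Finger 2's edge at 683 is about 8 mm outside the button end at 646. Pressing down.

>>> {"fn": "servo_tool", "kwargs": {
  "series": "0 0 0.005 0 0 0 0.46; 0 0 0.01 0 0 0 0.46; 0 0 0.014 0 0 0 0.46; 0 0 0.014 0 0 0 0.46; 0 0 0.014 0 0 0 0.46"
}}

```text
clock: 8.45
position: [0.4777, 0.0457, 0.1071]
ee_rot: [0.0, 0.997, -0.075, -0.0]
contact_force: [-0.4, 0.7, -0.9]
width: 0.0458
gripper_force: 0.0
```

>>> {"fn": "servo_tool", "kwargs": {
  "series": "0 0 0.003 0 0 0 0.46; 0 0 0.006 0 0 0 0.46; 0 0 0.006 0 0 0 0.46"
}}

```text
clock: 8.75
position: [0.4782, 0.0457, 0.1015]
ee_rot: [-0.0, 0.997, -0.075, 0.0]
contact_force: [0.4, 0.0, 4.1]
width: 0.0463
gripper_force: 2.2
```

>>> {"fn": "servo_tool", "kwargs": {
  "series": "0 0 0.003 0 0 0 0.46; 0 0 0.003 0 0 0 0.46"
}}

```text
clock: 8.95
position: [0.4782, 0.0457, 0.0986]
ee_rot: [-0.0, 0.997, -0.075, 0.0]
contact_force: [-0.3, -0.3, 6.0]
width: 0.046
gripper_force: 2.8
```

>>> {"fn": "servo_tool", "kwargs": {
  "series": "0 0 0.003 0 0 0 0.46; 0 0 0.003 0 0 0 0.46"
}}

```text
clock: 9.15
position: [0.4782, 0.0457, 0.0958]
ee_rot: [-0.0, 0.997, -0.075, 0.001]
contact_force: [-1.1, -0.1, 6.1]
width: 0.046
gripper_force: 3.4
```

>>> {"fn": "servo_tool", "kwargs": {
  "series": "0 0 0.003 0 0 0 0.46; 0 0 0.003 0 0 0 0.46"
}}

```text
clock: 9.35
position: [0.4782, 0.0457, 0.093]
ee_rot: [-0.0, 0.997, -0.075, 0.001]
contact_force: [-1.6, 0.3, 8.1]
width: 0.0465
gripper_force: 4.0
```

>>> {"fn": "servo_tool", "kwargs": {
  "series": "0 0 0.0015 0 0 0 0.46; 0 0 0.0015 0 0 0 0.46"
}}

```text
clock: 9.55
position: [0.4782, 0.0457, 0.0917]
ee_rot: [-0.0, 0.997, -0.075, 0.001]
contact_force: [-2.1, 0.1, 9.4]
width: 0.0461
gripper_force: 4.3
```

>>> {"fn": "servo_tool", "kwargs": {
  "series": "0 0 0.0015 0 0 0 0.46; 0 0 0.0015 0 0 0 0.46"
}}

```text
clock: 9.75
position: [0.4782, 0.0457, 0.0902]
ee_rot: [-0.0, 0.997, -0.075, 0.001]
contact_force: [-1.5, 0.1, 9.3]
width: 0.0463
gripper_force: 4.6
```

>>> {"fn": "servo_tool", "kwargs": {
  "series": "0 0 0.001 0 0 0 0.46; 0 0 0.001 0 0 0 0.46"
}}

```text
clock: 9.95
position: [0.4782, 0.0457, 0.0895]
ee_rot: [-0.0, 0.997, -0.075, 0.001]
contact_force: [-2.5, 0.0, 10.2]
width: 0.046
gripper_force: 5.2
```

The trigger is at its stop. Now I'll press the button by moving towards sander +y, which is tool -y.

>>> {"fn": "servo_tool", "kwargs": {
  "series": "0 -0.002 -0.0005 0 0 0 0.46; 0 -0.004 -0.0005 0 0 0 0.46; 0 -0.005 -0.0005 0 0 0 0.46"
}}

```text
clock: 10.25
position: [0.4791, 0.0486, 0.09]
ee_rot: [0.002, 0.997, -0.074, 0.001]
contact_force: [-2.2, -6.7, 9.2]
width: 0.0459
gripper_force: 4.7
```

>>> {"fn": "servo_tool", "kwargs": {
  "series": "0 -0.002 0 0 0 0 0.46; 0 -0.003 0 0 0 0 0.46; 0 -0.003 0 0 0 0 0.46"
}}

```text
clock: 10.55
position: [0.4799, 0.0516, 0.09]
ee_rot: [0.002, 0.997, -0.074, 0.001]
contact_force: [-1.0, -5.5, 10.0]
width: 0.0459
gripper_force: 4.7
```

>>> {"fn": "servo_tool", "kwargs": {
  "series": "0 -0.002 0 0 0 0 0.46; 0 -0.003 0 0 0 0 0.46; 0 -0.003 0 0 0 0 0.46"
}}

```text
clock: 10.85
position: [0.4802, 0.0541, 0.09]
ee_rot: [0.002, 0.997, -0.074, 0.001]
contact_force: [-2.1, -8.0, 9.6]
width: 0.046
gripper_force: 5.7
```

>>> {"fn": "servo_tool", "kwargs": {
  "series": "0 -0.002 0 0 0 0 0.46; 0 -0.003 0 0 0 0 0.46; 0 -0.003 0 0 0 0 0.46"
}}

```text
clock: 11.15
position: [0.4805, 0.0569, 0.09]
ee_rot: [0.003, 0.997, -0.074, 0.001]
contact_force: [-1.9, -8.5, 9.4]
width: 0.0463
gripper_force: 6.0
```

>>> {"fn": "servo_tool", "kwargs": {
  "series": "0 -0.002 0 0 0 0 0.46; 0 -0.003 0 0 0 0 0.46; 0 -0.003 0 0 0 0 0.46"
}}

```text
clock: 11.45
position: [0.4808, 0.0596, 0.09]
ee_rot: [0.003, 0.997, -0.074, 0.001]
contact_force: [-1.4, -8.9, 9.6]
width: 0.0465
gripper_force: 6.2
```

>>> {"fn": "servo_tool", "kwargs": {
  "series": "0 -0.001 0 0 0 0 0.46; 0 -0.002 0 0 0 0 0.46; 0 -0.002 0 0 0 0 0.46"
}}

```text
clock: 11.75
position: [0.4811, 0.0614, 0.09]
ee_rot: [0.003, 0.997, -0.074, 0.001]
contact_force: [-2.1, -9.8, 9.4]
width: 0.046
gripper_force: 6.4
```

>>> {"fn": "servo_tool", "kwargs": {
  "series": "0 -0.0015 0 0 0 0 0.46; 0 -0.0015 0 0 0 0 0.46"
}}

```text
clock: 11.95
position: [0.4812, 0.0621, 0.09]
ee_rot: [0.004, 0.997, -0.074, 0.001]
contact_force: [-2.5, -12.6, 9.5]
width: 0.0459
gripper_force: 8.0
```

>>> {"fn": "servo_tool", "kwargs": {
  "series": "0 -0.001 0 0 0 0 0.46; 0 -0.001 0 0 0 0 0.46"
}}

```text
clock: 12.15
position: [0.4812, 0.0621, 0.0899]
ee_rot: [0.005, 0.997, -0.073, 0.001]
contact_force: [-1.7, -14.7, 9.6]
width: 0.0463
gripper_force: 9.7
```

The button has hit its stop. Easing the trigger off while the button stays pressed.

>>> {"fn": "servo_tool", "kwargs": {
  "series": "0 0 -0.002 0 0 0 0.46; 0 0 -0.004 0 0 0 0.46; 0 0 -0.006 0 0 0 0.46; 0 0 -0.008 0 0 0 0.46; 0 0 -0.008 0 0 0 0.46"
}}

```text
clock: 12.65
position: [0.4801, 0.0624, 0.0959]
ee_rot: [0.005, 0.997, -0.073, -0.001]
contact_force: [-0.4, -13.8, -3.1]
width: 0.0459
gripper_force: 6.8
```

>>> {"fn": "servo_tool", "kwargs": {
  "series": "0 0.004 0 0 0 0 0.46; 0 0.007 0 0 0 0 0.46; 0 0.01 0 0 0 0 0.46; 0 0.011 0 0 0 0 0.46; 0 0.011 0 0 0 0 0.46"
}}

```text
clock: 13.15
position: [0.4794, 0.0561, 0.0968]
ee_rot: [-0.0, 0.997, -0.075, 0.0]
contact_force: [-0.3, 0.9, 0.1]
width: 0.046
gripper_force: 0.0
```

>>> {"fn": "servo_tool", "kwargs": {
  "series": "0 0 -0.02 0 0 0 0.46; 0 0 -0.05 0 0 0 0.46; 0 0 -0.08 0 0 0 0.46; 0 0 -0.11 0 0 0 0.46; 0 0 -0.11 0 0 0 0.46"
}}

```text
clock: 13.65
position: [0.4822, 0.0564, 0.211]
ee_rot: [-0.0, 0.997, -0.075, 0.005]
contact_force: [0.2, -0.1, -0.2]
width: 0.0465
gripper_force: 0.0
```

>>> {"fn": "servo_tool", "kwargs": {
  "series": "0.03 0 0 0 0 0 0; 0.06 0 0 0 0 0 0; 0.08 0.01 -0.04 0 0 0 0; 0.08 0.01 -0.045 0 0 0 0; 0.08 0.01 -0.045 0 0 0 0"
}}

```text
clock: 14.15
position: [0.5576, 0.0342, 0.252]
ee_rot: [-0.0, 0.997, -0.075, 0.001]
contact_force: [-0.3, 0.4, -0.6]
width: 0.0852
gripper_force: 0.0
```

Run:
```python
from h import *
p,r,s=pose(); print(s["clock"],p,s["contact_force"])
im=eyes.get_image("wrist"); S=[.4772,.0582,-.145]
def cols(I,l):  # grey level along sander y through the button axis
    q=proj("wrist",place(S,[[0,y,l] for y in range(-44,0,2)])); return [int(I[int(round(v)),int(round(u))].mean()) for u,v in q]
print(cols(im,116)) # button
q=proj("wrist",place(S,[[x,22,96.5] for x in range(-33,36,3)])); print([int(im[int(round(v)),int(round(u))].mean()) for u,v in q])
print(proj("wrist",place(S,[[0,-30,116],[0,-20,116],[0,-16,116]])).round())
```

```text
14.15 [0.55755527 0.03420641 0.25203143] [-0.29210479  0.40467748 -0.58829598]
[193, 191, 188, 199, 137, 150, 90, 97, 98, 92, 87, 133, 130, 103, 98, 90, 14, 11, 10, 17, 19, 21]
[4, 18, 18, 17, 58, 72, 73, 71, 74, 71, 71, 75, 73, 74, 74, 75, 74, 69, 38, 37, 13, 18, 18]
[[348. 332.]
 [335. 332.]
 [330. 332.]]
```

Run:
```python
from h import *
im=eyes.get_image("wrist"); S=[.4772,.0582,-.145]
q=proj("wrist",place(S,[[0,y,112] for y in range(-44,0,2)]))
for dx in (-6,0,6):
    q=proj("wrist",place(S,[[dx,y,112] for y in range(-40,-8,2)])); print(dx,[tuple(int(k) for k in im[int(round(v)),int(round(u))]) for u,v in q])
```

```text
-6 [(203, 201, 192), (205, 199, 193), (190, 160, 113), (186, 158, 110), (120, 103, 69), (69, 66, 62), (50, 54, 54), (48, 50, 53), (49, 53, 55), (109, 91, 64), (162, 137, 96), (91, 87, 66), (102, 109, 109), (101, 108, 108), (15, 15, 16), (16, 19, 17)]
0 [(198, 190, 182), (201, 197, 189), (187, 158, 110), (185, 155, 111), (179, 153, 108), (160, 133, 94), (117, 99, 70), (111, 93, 64), (153, 129, 93), (166, 139, 99), (160, 136, 96), (120, 104, 77), (85, 90, 91), (81, 87, 86), (10, 11, 13), (4, 5, 10)]
6 [(203, 195, 185), (201, 194, 186), (193, 161, 114), (184, 153, 107), (178, 150, 106), (180, 151, 106), (174, 149, 106), (171, 144, 101), (163, 138, 96), (162, 138, 98), (160, 136, 95), (146, 126, 89), (53, 59, 57), (47, 47, 50), (9, 14, 9), (17, 15, 18)]
```

The row through the button's axis shows tan plywood from sander y -36 to -18 mm, with only a short grey stub beside the cheek. So the button is staying in. I'll hand the job in.

```bash
python3 -c "
from rig import manip
print(manip.sign_off())"
```

```text
the job is handed in; nothing more can be done
None
```

The job is handed in, with no verdict returned: the branch piece is in the tray, the button is still in after release (seen in the last wrist image), and the trigger stopped pushing back once eased, so the sander should be locked on by itself.

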